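Move the dial module from the interlocked rack to the test cradle

ROBOT

A 6-joint arm with a two-finger parallel gripper is mounted at the origin on the work surface. World frame = base frame: x ahead of the robot, y to its left, z up, the work surface at z = 0. Lengths are in m, angles in rad, forces in N, time in s.
With the tool pointing down it reaches from about 0.275 to 0.75 m from the base axis. Payload 10.2 kg.
Tool frame: the origin (TCP) lies between the finger pads; the fingertips stand r.tips_ahead ahead of it and the grasp point (between the pads) lies 8 mm behind it (r.tips_ahead is the distance from the TCP to the fingertips, in m); z points along the fingers, y is the line along which they close (so a half turn about z gives the same grasp; the last joint's range is limited). The gripper opens to 88 mm and grips with 3 to 60 N. Pads are 18 mm wide; open, the fingers measure 123 mm over their backs; the gripper's body (75 mm by 187 mm) begins 45 mm behind the grasp point.
Start: joints at [-1.463, 0.313, 1.498, -0, 1.331, -0.223], TCP at [0.171, -0.497, 0.25] pointing down, gripper open.
Joint ranges: [-2.94, 2.94], [-0.97, 2.17], [0.19, 2.56], [-1.23, 4.37], [0.02, 3.11], [-2.88, 2.88]. Speed limits (rad/s): [2.39, 2.39, 3.01, 3.14, 3.14, 3.14].

INTERFACE

Orientations are given as [roll, pitch, yaw] about the fixed x, y, z axes, in that order (R = Rz(yaw) Ry(pitch) Rx(roll)).
In Python, from station import get_state, optics, r gives the robot as it stands.
- The arm moves only by the shell command python3 -m jog 'ROWS'. ROWS is a JSON object of lists of equal length, an entry for each row: "gripper": the closure, from 0 (fully open) to 1 (shut); "linear": the shift along the tool's x, y, z in m, a list of three; "twist": the turn about the tool's z in degrees. In form: {"gripper": [gripper, ...], "linear": [[x, y, z], ...], "twist": [twist, ...]}. A call has 1 to 20 rows; each row shifts and turns the commanded pose from where the row before left it, along the tool's axes as they then stand; what a row does not reach is not made up. A row lasts 1/10 s, in which the tool goes at most 50 mm and 8.59 degrees, less where a joint would pass 70% of its speed; a pose out of reach is approached as far as the arm can. A call with a gripper value outside its range is refused whole. The fingers move at their own pace and stop on an object; the grip force is fixed at half the most. Time passes only in rows, so rows that do not move let the fingers close. It gives the time, the measured TCP pose, the force, the opening and the grip force at its end, in the units of the state.
- get_state(): the state, without advancing time (a new reading comes with each control period).
- optics.capture(name): name is "side" or "top" or "wrist"; returns the picture (400x640x3 uint8, red, green, blue); there is no depth.
- optics.get_calibration(name): a dict with "camera_matrix" (3x3 intrinsics, pixels), "extrinsics" (4x4, takes a point from camera to world coordinates). Camera axes: x right, y down, z forward; pixel columns grow to the right and rows downward; lengths in m; the calibration is good to about 2 mm. A picture is of the moment at which its call begins: read the wrist's pose just before it. get_calibration takes no time and is no camera call; for the wrist camera it gives the pose at the moment of the call.
- r.sign_off(): hands the job in; it is judged then, once.
The state is a dict: "clock": time; "joints": joint angles; "qd": joint speeds; "tau": joint torques, N m; "tcp_pos": TCP position; "ee_rot": TCP orientation; "wrist_force": force on the tool from outside, world axes, zero at the start; "torque": the same for the moment, N m; "gripper_width": finger opening in m; "grip_force": force on a finger pad.
Only numpy, scipy, OpenCV 4.12 (cv2) and the standard library are available. Lean on these libraries where they do the work, as an engineer would, in place of code of your own. Each camera call takes 0.05 s, during which the arm holds its last target. There are 200 camera calls.

TASK

Take the module with the round dial out of the rack and put it in the test cradle: gently push down its own ejector paddle until the module stands up between its neighbours and stays up, then lift it straight up out of their keys, leaving the other two modules seated. Set it down on the cradle upright, without dropping it, and press gently until both spring clips have snapped over its toes and it sits flat on the cradle floor, then let go; leave the mug, screwdriver and jar alone.

Things in the scene. Friction and masses are not known exactly. Their poses are not given: they have to be found in the camera images.
- dial_module: Grey plug-in module, block 118 (own x) x 36 (y) x 60 mm tall; origin at the centre of its underside. One flat round black dial, 31 mm, on top. Seated in the rack its underside is at height 14, its top at 74 mm, flush with its neighbours (2 mm gaps): nothing to grip until raised. Free once 60 mm above its seat. Mass 0.25 to 0.46 kg. Toes at both ends reach x = -65 and +65 mm, 16 mm high, chamfered below (58 mm at the underside).
- dial_top (a point): Centre of the dial module's top, 60 mm above its underside. Two T-shaped keys (14 mm out, heads 20 mm wide) run the full height of its +y side at x = -32 and +32 mm; its -y side has matching grooves, all with 2 mm play. Both sides are flat within 18 mm of the middle of the length: grip there, across y, 36 mm wide.
- slot_module: Grey plug-in module, block 118 (own x) x 36 (y) x 60 mm tall; origin at the centre of its underside. Like the dial module, but seven narrow black slots on top. Loose; stays seated in the rack.
- square_module: Grey plug-in module, block 118 (own x) x 36 (y) x 60 mm tall; origin at the centre of its underside. Like the dial module, but two black squares on top. Loose; stays seated in the rack.
- rack: Fixed aluminium rack, base 164 x 154 mm (x -70 to +94), with the three modules at rack y = -38, 0, +38 mm in any order, axes along the rack's. Origin on the table below the middle slot. Side cheeks, 60 mm high, at y -66 to -58 and +58 to +77 mm, interlock with the outer modules. Ejector paddles, one per slot, stand out on its +x side.
- paddle0_top (a point): Top centre of the black ejector paddle (28 x 26 mm) of the slot at rack y = -38 mm; at rest at rack x 135, height 43 mm. Pushed down 22 mm to its stop (12 to 20 N, swinging 6 mm to rack +x; then sloping, centre at height about 20 mm) it raises its module about 26 mm. Stiff hinge: stays where left, holding the module up.
- paddle1_top (a point): Top centre of the black ejector paddle (28 x 26 mm) of the slot at rack y = 0 mm; at rest at rack x 135, height 43 mm. Pushed down 22 mm to its stop (12 to 20 N, swinging 6 mm to rack +x; then sloping, centre at height about 20 mm) it raises its module about 26 mm. Stiff hinge: stays where left, holding the module up.
- paddle2_top (a point): Top centre of the black ejector paddle (28 x 26 mm) of the slot at rack y = +38 mm; at rest at rack x 135, height 43 mm. Pushed down 22 mm to its stop (12 to 20 N, swinging 6 mm to rack +x; then sloping, centre at height about 20 mm) it raises its module about 26 mm. Stiff hinge: stays where left, holding the module up.
- cradle: Fixed aluminium test cradle, base 190 (x) x 64 (y) x 6 mm, origin at its underside. At each end a round-nosed steel spring clip (nose radius 5 mm, top 33.5 mm above the table); noses 122 mm apart, each yields outward up to 12 mm, about 1.1 N per mm, 2.2 N preload. The module goes in with its x along the cradle's x, either way round.
- cradle_floor (a point): Centre of the cradle's floor, 6 mm above the table: the module's origin belongs here. Set down, the module first rests with its toes on the noses, underside about 19 mm above this floor; some 8 to 25 N straight down spreads the clips and snaps it in, noses then over the toes.
- mug: White mug, 76 mm across, 90 mm tall, bystander; origin at its underside.
- driver: Screwdriver lying on the table, bystander.
- jar: Jar, 72 mm across, 110 mm tall, bystander; origin at its underside.
Mind the look-alikes: they are no part of the job. Leave any yellow look-alike of the dial_module alone. What is shaped like the cradle but yellow is not meant.

How it is judged:
On the way, in this order (a step that is already met when the one before it is completed fails the run):
1. the dial module has been raised by its ejector paddle: at least 18 mm above its seat, upright, untouched by the robot (z of dial_module in the frame of rack between 0.032 and 0.05 m and angle between dial_module's own z axis and vertical below 0.12 rad and distance between dial_module and rack below 0.09 m and contact force between the fingers and dial_module below 0.5 N), for 0.2 s.
2. the dial module has been lifted up clear of its neighbours, upright (z of dial_module in the frame of rack above 0.074 m and angle between dial_module's own z axis and vertical below 0.3 rad and x of dial_module in the frame of rack between -0.03 and 0.03 m), for 0.05 s.
3. the dial module has snapped in the cradle: its underside on the cradle floor (z of dial_module in the frame of cradle_floor between -0.003 and 0.003 m and horizontal distance between dial_module and cradle_floor below 0.009 m and angle between dial_module's own z axis and vertical below 0.06 rad and angle between the x axis of dial_module and the x axis of cradle, either way round below 0.12 rad), for 0.2 s.
At the end, for the whole second after the job is handed in: The dial module sits in the test cradle, its origin within 9 mm sideways and 3 mm in height of the cradle floor's centre, upright within 0.06 rad and along the cradle within 0.12 rad, released and at rest; the other two modules are within 8 mm of their start (all of step 3 and linear speed of dial_module below 0.02 m/s and distance of each of slot_module, square_module from where it was at the start of the episode below 0.008 m); the robot touches nothing.
It fails at once if another module is shifted or raised more than 8 mm (distance of any of slot_module, square_module from where it was at the start of the episode above 0.008 m).
It fails at once if mug, screwdriver or jar is moved more than 30 mm (distance of any of mug, driver, jar from where it was at the start of the episode above 0.03 m).
It fails at once if the dial module is wrenched against a neighbour (over 50 N) (contact force between dial_module and slot_module above 50 N or contact force between dial_module and square_module above 50 N).
It fails at once if the rack with its paddles, or the module on the cradle, is pushed with over 80 N (contact force between any of the fingers, the arm and rack above 80 N or contact force between dial_module and cradle above 80 N).
It fails at once if the dial module is dropped on the cradle (faster than 0.6 m/s above it) (distance between dial_module and cradle_floor below 0.04 m and linear speed of dial_module above 0.6 m/s).
It also fails if it takes over 62 s, if anything falls off the work surface, if the arm or the gripper's body presses on something with over 40 N, if the wrist force passes 120 N, or if a joint passes its speed limit or range.

## Working session

There is one attempt and no reset: what is moved stays moved. The work goes in short steps, Python scripts to look and compute and a shell command to move; the robot and the scene stay as the last step left them, time stands still between calls to the robot, and variables do not carry over. Pictures are saved under pics/ and viewed, at most 13 in all, crops included, and the job is handed in when it is done.

```bash
mkdir -p pics; ls; python3 - <<'E'
from station import get_state, optics, r
import cv2
for n in ("top","side"):
    cv2.imwrite(f"pics/{n}0.png",optics.capture(n)[:,:,::-1])
s=get_state(); print({k:s[k] for k in("clock","tcp_pos","ee_rot","gripper_width")}, r.tips_ahead)
E
```

```text
pics
{'clock': 0.1, 'tcp_pos': array([ 0.17051088, -0.49632333,  0.24921275]), 'ee_rot': array([-3.14046187e+00, -3.03324511e-04,  3.30836074e-01]), 'gripper_width': 0.08789018082752635} 0.011
```

View pics/top0.png

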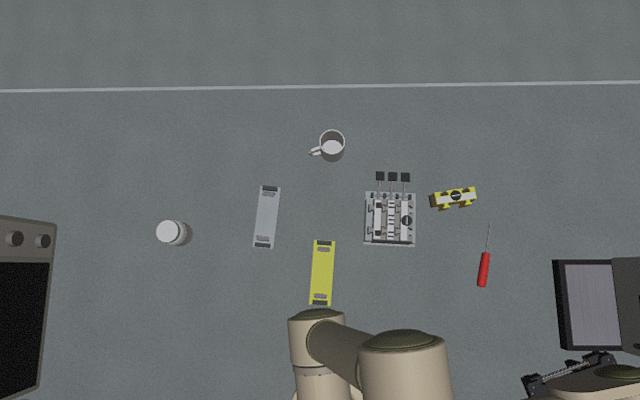

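View pics/side0.png

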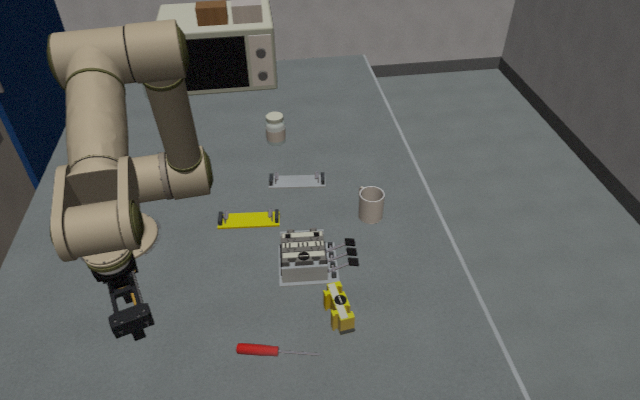

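Candidates in the top view: the dial in the rack at (406,221), grey; the yellow dial look-alike at (453,197), to be left alone; the slot module at (391,218) and square module at (377,219). For cradles, grey is at (266,217), wanted, and yellow at (322,272), not wanted. The side view agrees. I'll check the choice with a close crop.

```bash
cat > h.py <<'E'
import numpy as np
from station import get_state, optics, r
def px2w(name,uv,z,cal=None):
    c=cal or optics.get_calibration(name);K=np.array(c["camera_matrix"]);T=np.array(c["extrinsics"])
    d=T[:3,:3]@np.linalg.solve(K,[uv[0],uv[1],1]);o=T[:3,3]
    return o+d*(z-o[2])/d[2]
def w2px(name,p,cal=None):
    c=cal or optics.get_calibration(name);K=np.array(c["camera_matrix"]);T=np.linalg.inv(c["extrinsics"])
    q=K@(T[:3,:3]@np.array(p)+T[:3,3]);return q[:2]/q[2]
E
python3 - <<'E'
from h import *
import cv2
im=cv2.imread("pics/top0.png")
a=cv2.resize(im[165:255,350:430],None,fx=6,fy=6,interpolation=cv2.INTER_CUBIC)
b=cv2.resize(im[180:255,245:290],None,fx=6,fy=6,interpolation=cv2.INTER_CUBIC)
o=np.zeros((540,750,3),np.uint8);o[:540,:480]=a;o[:450,480:750]=b
cv2.imwrite("pics/crop.png",o)
for n,uv,z in [("dial",(406,221),.074),("slot",(391,218),.074),("sq",(377,219),.074),("p0",(405,177),.043),("p2",(380,175),.043),("cr hi",(270,187),.02),("cr lo",(262,245),.02),("mug",(332,142),.09),("jar",(171,231),.1),("yel",(453,197),.06)]:
    print(n,px2w("top",uv,z).round(4))
c=optics.get_calibration("top");print(np.array(c["extrinsics"]).round(3))
c=optics.get_calibration("wrist");print(np.array(c["extrinsics"]).round(3),c["camera_matrix"])
E
```

```text
dial [ 0.5326 -0.2234  0.074 ]
slot [ 0.5415 -0.1811  0.074 ]
sq [ 0.5388 -0.141   0.074 ]
p0 [ 0.6684 -0.2316  0.043 ]
p2 [ 0.6752 -0.1572  0.043 ]
cr hi [0.646 0.177 0.02 ]
cr lo [0.4692 0.1975 0.02  ]
mug [ 0.7645 -0.0139  0.09  ]
jar [0.5053 0.4416 0.1   ]
yel [ 0.6036 -0.365   0.06  ]
[[-0.003 -0.986  0.168  0.406]
 [-1.     0.007  0.024 -0.011]
 [-0.025 -0.168 -0.985  1.185]
 [ 0.     0.     0.     1.   ]]
[[ 0.325 -0.899 -0.293  0.247]
 [-0.946 -0.309 -0.099 -0.471]
 [-0.001  0.31  -0.951  0.385]
 [ 0.     0.     0.     1.   ]] [[306.18210794   0.         321.6303285 ]
 [  0.         306.18210794 195.88811073]
 [  0.           0.           1.        ]]
```

View pics/crop.png

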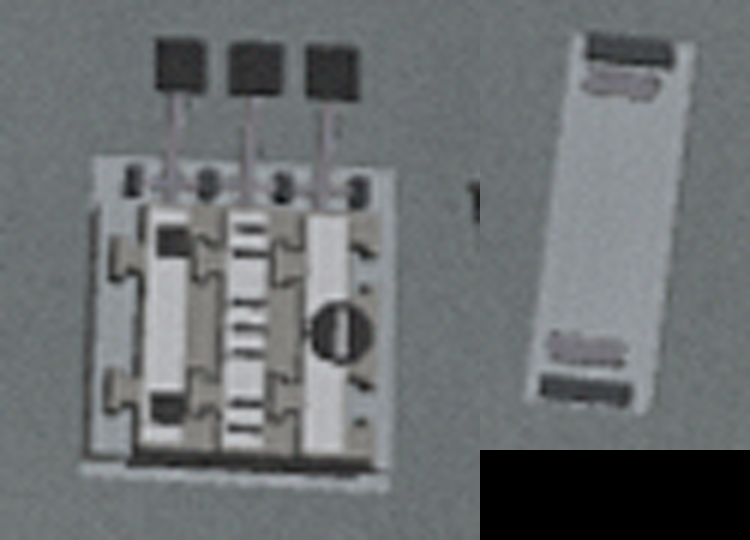

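The crop confirms it: the dial module is the right-hand one in the rack, with its dial at full-image (406.7,220.2). That puts it at rack y = -38, so its paddle is paddle0 at (405.2,177.2). The grey cradle is centred at about (266,217). Next I'll move above the rack for a near look.

```bash
python3 -m jog '{"gripper":[0,0,0,0,0,0,0,0,0,0,0,0,1,1,1,1],"linear":[[0.042,-0.011,0],[0.042,-0.011,0],[0.042,-0.011,0],[0.042,-0.011,0],[0.042,-0.011,0],[0.042,-0.011,0],[0.042,-0.011,0],[0.042,-0.011,0],[0.042,-0.011,0],[0.042,-0.011,0],[0.042,-0.011,0],[0.042,-0.011,0],[0,0,0],[0,0,0],[0,0,0],[0,0,0]],"twist":[0,0,0,0,0,0,0,0,0,0,0,0,8,8,8,0]}'
python3 - <<'E'
from h import *
import cv2,pickle
c=optics.get_calibration("wrist");im=optics.capture("wrist")
pickle.dump(c,open("c1.pkl","wb"));cv2.imwrite("pics/w1.png",im[:,:,::-1])
s=get_state();print(s["clock"],s["tcp_pos"],s["ee_rot"],s["gripper_width"])
E
```

```text
clock: 1.7
tcp_pos: [0.6043, -0.2079, 0.2492]
ee_rot: [-3.141, 0.001, -0.089]
wrist_force: [-0.4, -0.4, -0.3]
gripper_width: 0.0579
grip_force: 0.0
1.75 [ 0.60421937 -0.2079371   0.2493495 ] [-3.14125362e+00  6.98716227e-04 -8.50787199e-02] 0.05458530585554344
```

View pics/w1.png

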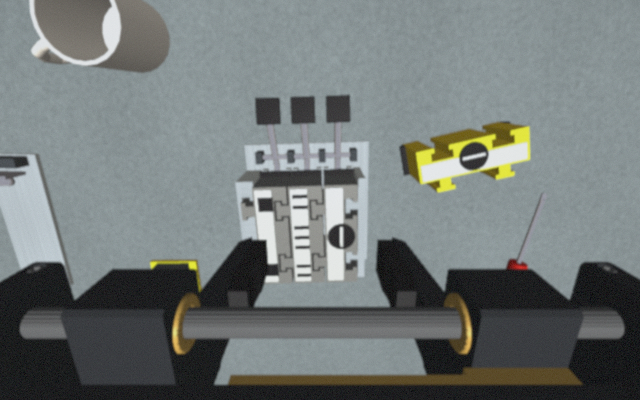

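Wrist view: paddle tops at (268,111), (303,110) and (339,109), the dial at (341,237), and the yellow look-alike to the right at (474,156). I'll refine these by thresholding.

```bash
python3 - <<'E'
from h import *
import cv2,pickle
c=pickle.load(open("c1.pkl","rb"));im=cv2.imread("pics/w1.png")
g=im.max(2)
_,_,st,ce=cv2.connectedComponentsWithStats((g<70).astype(np.uint8))
for s,p in zip(st,ce):
    if 80<s[4]<1500: print(s,p.round(1),px2w("wrist",p,.043,c).round(4)[:2],px2w("wrist",p,.074,c).round(4)[:2])
E
```

```text
[291  97  23  26 534] [302.4 109.6] [ 0.6726 -0.1935] [ 0.6737 -0.1955]
[327  96  22  26 530] [337.6 108.5] [ 0.6704 -0.2313] [ 0.6717 -0.2299]
[256  99  24  25 553] [267.5 110.8] [ 0.6747 -0.1559] [ 0.6756 -0.1613]
[461 143  26  15 197] [472.5 149. ] [ 0.6135 -0.3784] [ 0.62   -0.3636]
[400 146   9  28 127] [404.2 159.7] [ 0.6081 -0.3022] [ 0.615  -0.2944]
[  0 157  28  10 136] [ 17.3 160.4] [0.6461 0.1343] [0.6496 0.1026]
[461 157  26  12 167] [473.9 163. ] [ 0.5973 -0.3809] [ 0.6052 -0.3659]
[255 171  66  16 839] [288.7 178.3] [ 0.5981 -0.1695] [ 0.606  -0.1737]
[325 170  31  14 398] [339.5 176.6] [ 0.5949 -0.228 ] [ 0.6031 -0.2268]
[259 199  14  12 135] [265.4 204.2] [ 0.5691 -0.1381] [ 0.5796 -0.1451]
[343 225  11  23 163] [348.2 235.7] [ 0.5194 -0.2333] [ 0.5344 -0.2317]
[329 226  10  21 160] [334.3 236.1] [ 0.5203 -0.2163] [ 0.5353 -0.2162]
```

```bash
python3 -m jog '{"gripper":[1,1,1,1,1,1,1,1],"linear":[[0.0344,0.0088,0],[0.0344,0.0088,0],[0,0,0.045],[0,0,0.045],[0,0,0.045],[0,0,0.045],[0,0,0],[0,0,0]],"twist":[0,-1.7,0,0,0,0,0,0]}'
python3 - <<'E'
from h import *
import cv2
s=get_state();print(s["clock"],s["tcp_pos"],s["ee_rot"],s["gripper_width"],s["wrist_force"])
cv2.imwrite("pics/w2.png",optics.capture("wrist")[:,:,::-1])
E
```

```text
clock: 2.55
tcp_pos: [0.6716, -0.2318, 0.0709]
ee_rot: [3.141, -0.0, -0.056]
wrist_force: [-0.5, -1.5, 1.1]
gripper_width: 0.0005
grip_force: 0.0
2.55 [ 0.67162049 -0.2318033   0.07086245] [ 3.14140586e+00 -4.55054375e-04 -5.64237469e-02] 0.0005267748985462584 [-0.4761274  -1.46744231  1.10498202]
```

View pics/w2.png

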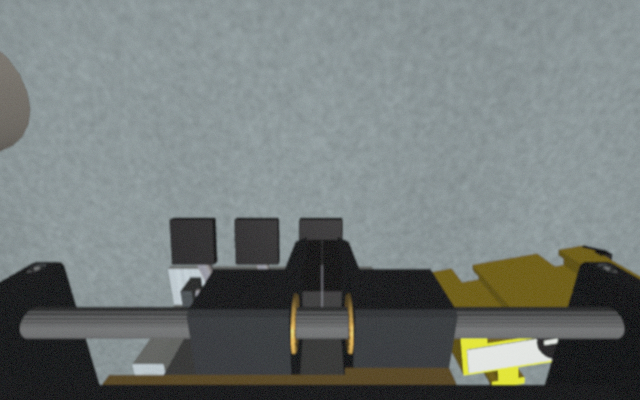

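The closed fingertips sit centred over the right-hand paddle at (321,230), clear of its neighbour at (257,240). Now I push.

```bash
python3 -m jog '{"gripper":[1,1,1,1,1,1,1,1],"linear":[[0,0,0.012],[0.0,0,0.004],[0.001,0,0.003],[0.001,0,0.003],[0.001,0,0.003],[0.001,0,0.003],[0,0,0],[0,0,0]],"twist":[0,0,0,0,0,0,0,0]}'
```

```text
clock: 3.4
tcp_pos: [0.677, -0.2323, 0.0448]
ee_rot: [3.14, -0.006, -0.058]
wrist_force: [2.3, 1.2, 9.2]
gripper_width: 0.0004
grip_force: 4.9
```

```bash
python3 -m jog '{"gripper":[1,1,1,1,1,1],"linear":[[0.0005,0,0.003],[0.0005,0,0.003],[0.0005,0,0.002],[0.0005,0,0.002],[0,0,0],[0,0,0]],"twist":[0,0,0,0,0,0]}'; python3 -m jog '{"gripper":[1,1,1,1],"linear":[[0,0,0.001],[0,0,0.001],[0,0,0],[0,0,0]],"twist":[0,0,0,0]}'
```

```text
clock: 4.0
tcp_pos: [0.6796, -0.2324, 0.0355]
ee_rot: [3.139, -0.008, -0.058]
wrist_force: [3.0, 1.1, 12.4]
gripper_width: 0.0002
grip_force: 5.9
clock: 4.4
tcp_pos: [0.6799, -0.2326, 0.035]
ee_rot: [3.139, -0.009, -0.058]
wrist_force: [0.3, 2.4, 19.5]
gripper_width: 0.0004
grip_force: 8.4
```

```bash
python3 -m jog '{"gripper":[1,1,1,1],"linear":[[0,0,0.001],[0,0,0.001],[0,0,0],[0,0,0]],"twist":[0,0,0,0]}'; python3 -m jog '{"gripper":[1,1,1,1,1,1,1],"linear":[[0,0,-0.01],[0,0,-0.02],[0,0,-0.045],[0,0,-0.045],[0,0,-0.045],[0,0,-0.045],[0,0,0]],"twist":[0,0,0,0,0,0,0]}'
python3 - <<'E'
from h import *
import cv2,pickle
c=optics.get_calibration("wrist");im=optics.capture("wrist")
pickle.dump(c,open("c3.pkl","wb"));cv2.imwrite("pics/w3.png",im[:,:,::-1])
cv2.imwrite("pics/s3.png",optics.capture("side")[:,:,::-1])
E
```

```text
clock: 4.8
tcp_pos: [0.6805, -0.2328, 0.0343]
ee_rot: [3.138, -0.011, -0.058]
wrist_force: [1.1, 2.8, 25.9]
gripper_width: 0.0005
grip_force: 10.7
clock: 5.5
tcp_pos: [0.6786, -0.2326, 0.2459]
ee_rot: [3.136, -0.011, -0.058]
wrist_force: [-0.2, 0.3, 0.1]
gripper_width: 0.0008
grip_force: 0.0
```

View pics/w3.png

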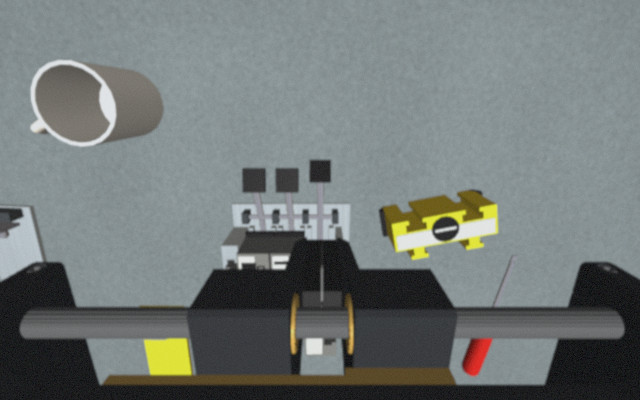

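The right paddle has stayed down, at (320,171), with the others at rest. I'll back off towards the dial with the fingers opening and check the raised height.

```bash
python3 -m jog '{"gripper":[0,0,0,0,0,0,0],"linear":[[-0.04,0,0],[-0.035,0,0],[0,0,0],[0,0,0],[0,0,0],[0,0,0],[0,0,0]],"twist":[0,0,0,0,0,0,0]}'
python3 - <<'E'
from h import *
import cv2,pickle
c=optics.get_calibration("wrist");im=optics.capture("wrist")
pickle.dump(c,open("c4.pkl","wb"));im=im[:,:,::-1];cv2.imwrite("pics/w4.png",im)
g=im.max(2)
_,_,st,ce=cv2.connectedComponentsWithStats((g<70).astype(np.uint8))
for s,p in zip(st,ce):
    if 60<s[4]<1500: print(s,p.round(1),px2w("wrist",p,.100,c).round(4)[:2],px2w("wrist",p,.074,c).round(4)[:2])
cv2.imwrite("pics/w4c.png",cv2.resize(im[80:330,180:440],None,fx=2,fy=2))
E
```

```text
clock: 6.3
tcp_pos: [0.6029, -0.2276, 0.2373]
ee_rot: [-3.141, 0.0, -0.058]
wrist_force: [0.0, 0.6, -0.2]
gripper_width: 0.0545
grip_force: 0.0
[311  93  22  22 480] [321.4 103.6] [ 0.6775 -0.2321] [ 0.6769 -0.232 ]
[237  97  24  26 618] [248.6 109.5] [ 0.6763 -0.1693] [ 0.6756 -0.1633]
[274  97  23  26 596] [285.  109.5] [ 0.6744 -0.2006] [ 0.6735 -0.1975]
[387 150   8  29 125] [390.1 164.2] [ 0.6213 -0.2913] [ 0.6153 -0.2968]
[446 150  27  17 213] [458.5 156. ] [ 0.6253 -0.3526] [ 0.6197 -0.364 ]
[447 164  26  12 177] [459.9 170.1] [ 0.6121 -0.3548] [ 0.6053 -0.3665]
[237 201  14  12 157] [243.2 206.5] [ 0.5884 -0.1526] [ 0.5793 -0.1449]
[290 205  12  11  91] [295.2 210.1] [ 0.582  -0.2015] [ 0.5723 -0.1986]
[327 216  11  17 147] [331.9 224.6] [ 0.565  -0.2357] [ 0.5537 -0.236 ]
[308 241  12  25 205] [313.9 252.9] [ 0.5353 -0.2163] [ 0.5212 -0.2147]
[323 241  13  25 220] [329.1 252.7] [ 0.5347 -0.2315] [ 0.5205 -0.2313]
[292 259  11  15 125] [296.9 266.6] [ 0.5208 -0.1981] [ 0.5053 -0.1948]
[327 272  10  17 146] [331.  280.1] [ 0.503  -0.2318] [ 0.4858 -0.2317]
```

View pics/w4c.png

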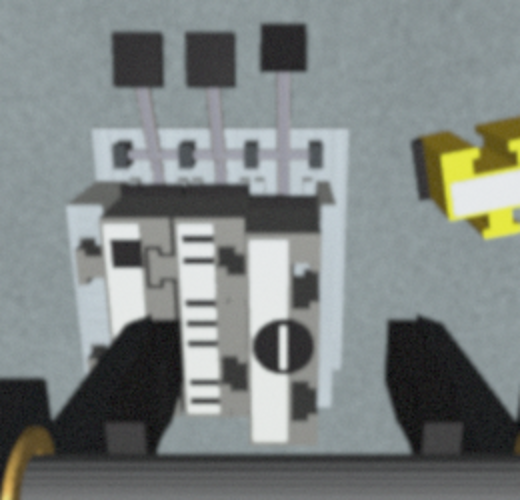

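The dial module stands up between its neighbours: the dial is at (322,253), in the same xy if its top is at 100 mm, so it has risen about 26 mm. Next, centre over it, descend and grip.

```bash
python3 -m jog '{"gripper":[0,0,0,0,0,0,0,0],"linear":[[-0.034,0,0],[-0.034,0,0],[0,0,0],[0,0,0],[0,0,0.04],[0,0,0.04],[0,0,0.03],[0,0,0]],"twist":[0,0,0,0,0,0,0,0]}'
```

```text
clock: 7.15
tcp_pos: [0.534, -0.2227, 0.1239]
ee_rot: [-3.138, 0.006, -0.058]
wrist_force: [0.2, -0.6, 0.9]
gripper_width: 0.0882
grip_force: 0.0
```

```bash
python3 -m jog '{"gripper":[0,0,0,1,1,1,1,1,1,1],"linear":[[0.001,0.001,0.02],[0,0,0.014],[0,0,0],[0,0,0],[0,0,0],[0,0,0],[0,0,0],[0,0,0],[0,0,0],[0,0,0]],"twist":[0,0,0,0,0,0,0,0,0,0]}'
```

```text
clock: 8.15
tcp_pos: [0.5355, -0.2246, 0.0938]
ee_rot: [-3.141, -0.0, -0.058]
wrist_force: [-0.6, -0.1, 1.0]
gripper_width: 0.0354
grip_force: 29.9
```

```bash
python3 -m jog '{"gripper":[1,1,1,1,1,1,1,1,1,1],"linear":[[0,0,-0.005],[0,0,-0.01],[0,0,-0.01],[0,0,-0.01],[0,0,-0.01],[0,0,-0.015],[0,0,-0.02],[0,0,-0.02],[0,0,-0.02],[0,0,0]],"twist":[0,0,0,0,0,0,0,0,0,0]}'
python3 - <<'E'
from h import *
import cv2
cv2.imwrite("pics/s5.png",cv2.resize(optics.capture("side")[120:340,150:450,::-1],None,fx=2,fy=2))
E
```

```text
clock: 9.15
tcp_pos: [0.5363, -0.2251, 0.2168]
ee_rot: [3.139, -0.005, -0.058]
wrist_force: [-0.2, -0.5, -2.6]
gripper_width: 0.0357
grip_force: 29.9
```

View pics/s5.png

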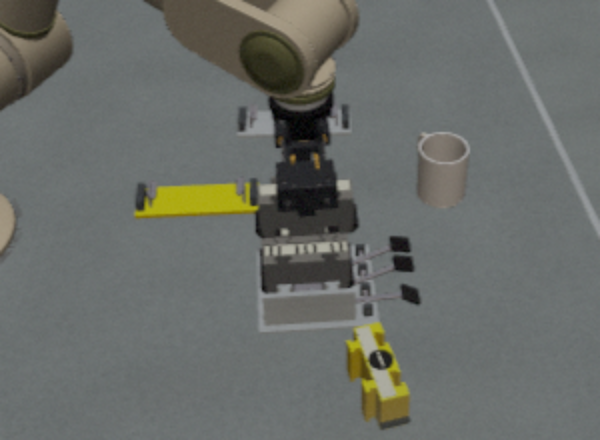

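The module hangs upright and clear above the rack, with the other two still seated. Next, locate the grey cradle: from the first top picture, and with the wrist camera from partway over.

```bash
python3 -m jog '{"gripper":[1,1,1,1,1,1,1,1,1,1],"linear":[[0,0,-0.02],[0,-0.03,-0.015],[0,-0.04,0],[0,-0.04,0],[0,-0.04,0],[0,-0.04,0],[0,-0.04,0],[0,-0.03,0],[0,-0.01,0],[0,0,0]],"twist":[0,0,0,0,0,0,0,0,0,0]}'
python3 - <<'E'
from h import *
import cv2,pickle
c=optics.get_calibration("wrist");im=optics.capture("wrist")
pickle.dump(c,open("c6.pkl","wb"));cv2.imwrite("pics/w6.png",im[:,:,::-1])
q=[(245+(u-480)/6-.42,180+v/6-.42) for u,v in [(577,36),(695,45),(647,412),(527,402)]]
P=np.array([px2w("top",p,.006) for p in q]);print(P.round(4),P.mean(0).round(4))
E
```

```text
clock: 10.2
tcp_pos: [0.5509, 0.0457, 0.2478]
ee_rot: [3.142, 0.002, -0.057]
wrist_force: [0.3, -0.4, -2.8]
gripper_width: 0.0356
grip_force: 29.9
[[0.6536 0.2082 0.006 ]
 [0.6483 0.1468 0.006 ]
 [0.4601 0.1682 0.006 ]
 [0.4653 0.2291 0.006 ]] [0.5568 0.1881 0.006 ]
```

View pics/w6.png

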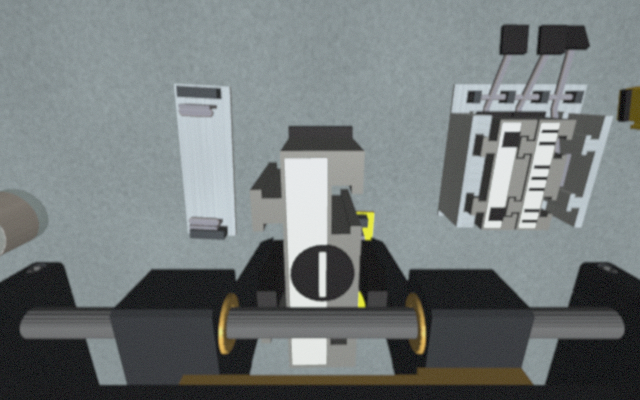

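Wrist view: the grey cradle is at left with base corners near (174,84), (230,86), (235,236) and (187,237), nothing in it. The module is held upright with its dial at (323,272), and the two modules remaining in the rack are seated.

```bash
python3 - <<'E'
from h import *
import cv2,pickle
c=pickle.load(open("c6.pkl","rb"));im=cv2.imread("pics/w6.png")
# cradle base: bright region, project its mask to z=6mm plane and fit rectangle there
roi=np.zeros(im.shape[:2],np.uint8);roi[75:245,160:245]=1
hsv=cv2.cvtColor(im,cv2.COLOR_BGR2GRAY)
m=((hsv>150)&(roi>0)).astype(np.uint8)
k=cv2.findContours(m,cv2.RETR_EXTERNAL,cv2.CHAIN_APPROX_NONE)[0];k=max(k,key=cv2.contourArea)[:,0]
W=np.array([px2w("wrist",p,.006,c)[:2] for p in k])
(ce,sz,an)=cv2.minAreaRect((W*1000).astype(np.float32));print("rect mm",ce,sz,an)
P=np.array([px2w("wrist",p,.006,c) for p in [(174,84),(230,86),(235,236),(187,237)]]);print(P.round(4),P.mean(0).round(4))
# noses: clips bars mean
for p in [(197,110),(206,222)]: print("nose",px2w("wrist",p,.032,c).round(4))
print("dial",px2w("wrist",(322.5,272.5),.254,c).round(4), np.array(c["extrinsics"])[:3,3])
print(np.array([px2w("wrist",p,.254,c) for p in [(284,158),(327,158),(328,365),(289,365)]]).round(4))
E
```

```text
rect mm (554.9696044921875, 200.5424346923828) (114.57839965820312, 224.42945861816406) 82.25391387939453
[[0.6541 0.2109 0.006 ]
 [0.6482 0.1464 0.006 ]
 [0.4577 0.1682 0.006 ]
 [0.4599 0.2335 0.006 ]] [0.555  0.1897 0.006 ]
nose [0.6243 0.1793 0.032 ]
nose [0.4907 0.1927 0.032 ]
dial [0.5504 0.0448 0.254 ] [0.63183409 0.04058277 0.38338916]
[[0.6074 0.0581 0.254 ]
 [0.6064 0.0398 0.254 ]
 [0.4928 0.045  0.254 ]
 [0.4939 0.0662 0.254 ]]
```

```bash
python3 -m jog '{"gripper":[1,1,1,1,1,1,1,1,1,1,1,1],"linear":[[-0.001,-0.036,0],[-0.001,-0.036,0],[0,-0.036,0],[0,-0.0354,0],[0,0,0],[0,0,0.04],[0,0,0.04],[0,0,0.03],[0,0,0.015],[0,0,0.01],[0,0,0],[0,0,0]],"twist":[0,0,0,0,3.2,0,0,0,0,0,0,0]}'
python3 - <<'E'
from h import *
import cv2,pickle
c=optics.get_calibration("wrist");im=optics.capture("wrist")
pickle.dump(c,open("c7.pkl","wb"));cv2.imwrite("pics/w7.png",im[:,:,::-1])
E
```

```text
clock: 11.45
tcp_pos: [0.5582, 0.1876, 0.1145]
ee_rot: [-3.141, -0.001, -0.115]
wrist_force: [0.7, 0.2, -2.7]
gripper_width: 0.0359
grip_force: 29.9
```

View pics/w7.png

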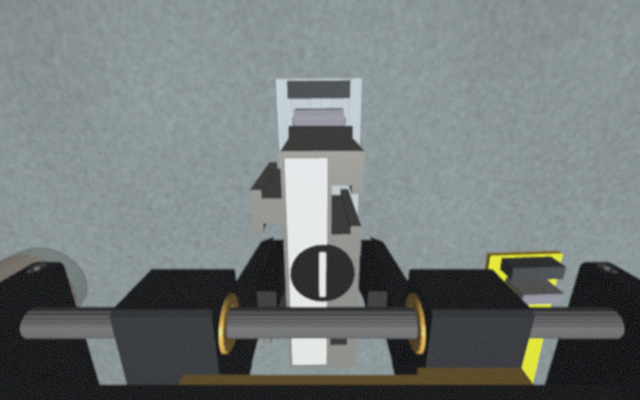

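The module is over the cradle: the far base corners at (276,79) and (362,79) sit symmetrically about the module, and the nose is at (319,117). I'll quantify that.

```bash
python3 - <<'E'
from h import *
import pickle
c=pickle.load(open("c7.pkl","rb"))
a,b=[px2w("wrist",p,.006,c)[:2] for p in [(276,79),(362,79)]]
m=(a+b)/2;print(a,b,m,np.linalg.norm(a-b)); 
for y in(-.113,): print("centre",m-.095*np.array([np.cos(y),np.sin(y)]), "yaw", -np.arctan2(*(a-b)))
print("dial",px2w("wrist",(322.5,272.5),.1145-.0538+.06,c),get_state()["tcp_pos"])
E
```

```text
[0.65453634 0.21040859] [0.64718431 0.14663871] [0.65086032 0.17852365] 0.06419229041351805
centre [0.55646621 0.18923582] yaw -0.11478322805906682
dial [0.55769622 0.18676682 0.1207    ] [0.55827576 0.18779924 0.11478435]
```

```bash
python3 -m jog '{"gripper":[1,1,1,1,1,1],"linear":[[-0.0014,-0.002,0.015],[0,0,0.01],[0,0,0.006],[0,0,0.005],[0,0,0],[0,0,0]],"twist":[0,0,0,0,0,0]}'; python3 -m jog '{"gripper":[1,1,1,1,1,1],"linear":[[0,0,0.002],[0,0,0.002],[0,0,0.002],[0,0,0.002],[0,0,0],[0,0,0]],"twist":[0,0,0,0,0,0]}'
```

```text
clock: 12.1
tcp_pos: [0.5568, 0.1903, 0.0782]
ee_rot: [-3.141, -0.001, -0.114]
wrist_force: [1.0, -0.2, -1.6]
gripper_width: 0.0355
grip_force: 29.9
clock: 12.7
tcp_pos: [0.5561, 0.1908, 0.07]
ee_rot: [-3.141, 0.001, -0.114]
wrist_force: [-4.4, 3.0, 3.0]
gripper_width: 0.0356
grip_force: 30.0
```

```bash
python3 -m jog '{"gripper":[1,1,1,1,1,1],"linear":[[0,0,0.002],[0,0,0.002],[0,0,0.002],[0,0,0],[0,0,0],[0,0,0]],"twist":[0,0,0,0,0,0]}'; python3 -m jog '{"gripper":[1,1,1,1,1,1],"linear":[[0,0,0.002],[0,0,0.002],[0,0,0.001],[0,0,0],[0,0,0],[0,0,0]],"twist":[0,0,0,0,0,0]}'
```

```text
clock: 13.3
tcp_pos: [0.5571, 0.1906, 0.0655]
ee_rot: [-3.141, -0.002, -0.114]
wrist_force: [-3.8, 0.9, 14.1]
gripper_width: 0.0357
grip_force: 30.0
clock: 13.9
tcp_pos: [0.5571, 0.1902, 0.0596]
ee_rot: [-3.141, -0.002, -0.114]
wrist_force: [-1.0, 0.9, 7.7]
gripper_width: 0.0358
grip_force: 30.0
```

```bash
python3 -m jog '{"gripper":[1,1,1,1,1],"linear":[[0,0,0.001],[0,0,0.001],[0,0,0.001],[0,0,0],[0,0,0]],"twist":[0,0,0,0,0]}'
```

```text
clock: 14.4
tcp_pos: [0.5573, 0.1902, 0.0593]
ee_rot: [-3.142, -0.003, -0.114]
wrist_force: [-12.2, -2.6, 32.7]
gripper_width: 0.0359
grip_force: 30.0
```

It's on the floor. Relax the press, let go, and retreat.

```bash
python3 -m jog '{"gripper":[1,1,0,0,0,0,0,0,0,0,0,0,0,0,0,0],"linear":[[0,0,-0.003],[0,0,0],[0,0,0],[0,0,0],[0,0,0],[0,0,0],[0,0,0],[0,0,0],[0,0,-0.01],[0,0,-0.03],[0,0,-0.04],[-0.0,0.04,-0.04],[0,0.04,-0.03],[0,0.04,0],[0,0.04,0],[0,0,0]],"twist":[0,0,0,0,0,0,0,0,0,0,0,0,0,0,0,0]}'
python3 - <<'E'
from h import *
import cv2,pickle
c=optics.get_calibration("wrist");im=optics.capture("wrist")
pickle.dump(c,open("c8.pkl","wb"));cv2.imwrite("pics/w8.png",cv2.resize(im[40:290,60:380,::-1],None,fx=2,fy=2))
E
```

```text
clock: 16.0
tcp_pos: [0.5385, 0.0323, 0.2051]
ee_rot: [3.141, -0.001, -0.119]
wrist_force: [-0.2, -0.3, 0.4]
gripper_width: 0.0882
grip_force: 0.0
```

View pics/w8.png

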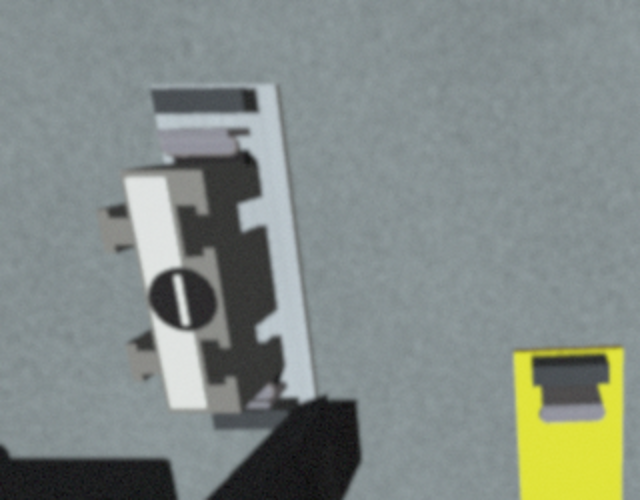

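The module stands upright in the grey cradle, dial at crop (182,299), with both noses over its toes. A quick position check, then hand in.

```bash
python3 - <<'E'
from h import *
import pickle
c=pickle.load(open("c8.pkl","rb"))
p=px2w("wrist",(150.7,189.2),.066,c);d=np.linalg.norm(p[:2]-[.5565,.1892]);print(p,d)
if d<.006: print(r.sign_off())
E
```

```text
[0.55535903 0.1911812  0.066     ] 0.0022862553824915797
the job is handed in; nothing more can be done
None
```

The dial module is in the grey test cradle with both clips over its toes, about 2 mm off centre by the last wrist picture; it is released, the other two modules looked still seated when last in view, and the job is handed in (no verdict was returned).

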